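# Clip the reorder tag to the drawer's eye and glide the tray home

## Task

Stock is low, so flag this drawer: push the red reorder tag's sprung snap-gate hook onto one leg of the steel eye until its gate flicks shut behind the rod, with a light thumb's push and no more, for the eye's weld is weak. Leave the tag lying flat on the mat, then glide the steel tray back over it, right home to its stop, without slamming it. Leave the loose fittings where they lie.

Things in the scene. Friction and masses are not known exactly. Their poses are not given: they have to be found in the camera images.
- drawer: Pulled-out drawer of a blue unit, fixed. Origin at table level under the middle of its black ribbed mat (336 x 616 mm, rib tops 30 mm above the table). x: front (robot side) to rear; y: along the drawer's width and the tray's travel; z up. Front and rear walls (inner faces x = -172, +172 mm) stand 104 mm above the table (drawer front 116 mm), side walls (y = -311, +311 mm) 88 mm.
- eye: Chromed steel eye, fixed: upright hoop of 6 mm round rod, two vertical legs 36 mm apart between centres, straight for 20 mm, then a half circle; 41 mm high. Origin midway between the legs at mat height; x runs from leg a to leg b, z up. No base plate. Rigid but weakly welded: more than 22 N on it, the hook's pinch on the rod included, ruins it.
- eye_leg_a (a point): Centre of the eye's leg on the local -x side (nearer the robot), 8 mm above the mat. Axes as the eye's.
- eye_leg_b (a point): Centre of the eye's leg on the local +x side, 8 mm above the mat. Either leg may be used.
- tag: Loose red plastic reorder tag (95 g) with a steel snap hook at its +x end, lying flat (z up). Origin: underside, under the grip. Body x -25..+21, y -11..+11 mm, 10 mm high; on it a grip rib x -20..+16, also 22 mm wide, top 24 mm over the underside: take it across y. Shoulder x 14..26, y -20..+12, 11 mm high. Hook: U of 7 mm wire, centre line 6 mm over the underside, mouth to +x.
- tag_seat (a point): Rod's centre when home in the hook, touching both the back of the U and the nose limb: x = +35, y = +1, z = +6 mm in the tag's frame; axes as the tag's. Inner faces of the U: back x = +32, hinge limb y = -12.7, nose limb y = +4. Run the rod in along the nose limb, lightly against it: more than about 1 mm away from it (towards -y) the gate cannot clear the rod and jams.
- tag_gate (a point): Tip of the closed gate, fixed to the tag: x = +48, y = +0.8, z = +6 mm in its frame. The gate, a 5 mm brass bar, closes the mouth along x = 48 from its pivot at y = -16.2 to its round end at y = +3.3. The nose beside it ends round at x = +52.5, y = +7.5.
- gate (a joint): Angle of the snap gate (rad): 0 shut, positive inward, at most 1.1; a spring returns it. Pushed in by the rod it resists with about 4 N at first and 7 to 9 N towards the end (about 0.65 rad), and flicks shut only when the rod is within 1.5 mm of the back of the U. Arm and grip give some mm under this push, so press on by feel past the measured seat until it flicks, then stop.
- tray (a joint): Travel of the steel tray along the drawer's y (m): 0 home against its stop at the -y end, up to 0.45 at the other end. Ball-bearing slides: about 1 N moves it; 0.9 kg; no catch.
- tray_grip (a point): Middle of the tray's grip bar: black, round, 12 mm thick, 130 mm long along the drawer's x, 90 mm above the mat and 38 mm above the tray's floor, on posts 110 mm apart. Axes as the drawer's. Tray 322 (x) x 160 (y) mm, walls 26 mm high, underside 50 mm above the mat: it glides over all that lies on the mat.
- banjo: Brass banjo fitting, a 26 mm ring with a stub, 12 mm high; a bystander. Origin on its underside.
- cap: Chrome pipe cap, 34 mm wide, 28 mm high; a bystander. Origin under its centre.
- spigot: Grey plastic spigot adapter, 41 mm wide, 34 mm high; a bystander. Origin under its centre.
- thumbnut: Knurled aluminium thumb nut, 27 mm wide, 17 mm high; a bystander. Origin under its centre.
- nipple: Brass threaded nipple standing on end, 25 mm wide, 31 mm high; a bystander. Origin under its centre.
- elbow: Copper pipe elbow lying flat, 18 mm thick, about 45 x 45 mm; a bystander. Origin on its underside.

How it is judged:
By the outcome, as a careful person would: the job done as asked, in the order asked, and still so for the second after the job is handed in, with the robot touching nothing.
It also fails if it takes over 64 s, if anything falls off the work surface, if the arm or the gripper's body presses on something with over 40 N, if the wrist force passes 120 N, or if a joint passes its speed limit or range.

## Robot

A 7-joint arm with a two-finger parallel gripper is mounted at the origin on the work surface. World frame = base frame: x ahead of the robot, y to its left, z up, the work surface at z = 0. Lengths are in m, angles in rad, forces in N, time in s.
With the tool pointing down it reaches from about 0.425 to 1.025 m from the base axis. Payload 3.6 kg.
Tool frame: the origin (TCP) lies between the finger pads; the fingertips stand 17 mm ahead of it and the grasp point (between the pads) lies 2 mm behind it; z points along the fingers, y is the line along which they close (so a half turn about z gives the same grasp; the last joint's range is limited). The gripper opens to 85 mm and grips with 20 to 120 N. Pads are 22 mm wide; open, the fingers measure 114 mm over their backs; the gripper's body (76 mm by 85 mm) begins 54 mm behind the grasp point. The pads swing forward as they close: fully open they stand 13 mm farther back than shut.
Start: joints at [-1.333, 0.591, 0.048, 1.609, -0.033, 0.943, -0.034], TCP at [0.236, 0.685, 0.248] pointing down, gripper open.
Joint ranges: [-2.69, 2.69], [-0.47, 2.24], [-1.27, 1.36], [0.19, 2.51], [-1.53, 4.68], [0.08, 2.07], [-3.09, 3.09]. Speed limits (rad/s): [2.57, 2.57, 3.14, 3.14, 3.14, 3.14, 3.14].

## Interface

Orientations are given as a rotation vector (axis times angle).
In Python, from bench import state, eyes, env, models gives the robot as it stands.
- The arm moves only by the tool move_arm, never from a script. Its argument "steps" is one flat list of numbers, 6 for each row, row after row: the shift along the world's x, y, z in mm, then the turn, a rotation vector about the world's x, y, z in degrees. In form: [tx, ty, tz, ax, ay, az, tx, ty, tz, ax, ay, az, ...]. A call has 1 to 8 rows; each row is the pose to reach, as a shift and turn from the pose commanded when the call began; what a row does not reach only later rows make up. A row lasts 1/8 s, in which the tool goes at most 62.5 mm and 10.7 degrees, less where a joint would pass 70% of its speed; a pose out of reach is approached as far as the arm can. A call with a gripper value outside its range is refused whole. "fingers" is the opening, from 0 (shut) to 1 (fully open), set as the call begins (left out, the last holds). The fingers move at their own pace and stop on an object; "force" is the grip in N (left out, the last holds). Time passes only in rows, so rows that repeat a pose let the fingers close. It gives the time, the measured TCP pose, the force, the opening and the grip force at its end, in the units of the state.
- state(): the state, without advancing time (a new reading comes with each control period).
- eyes.snapshot(name): name is "scene" or "side" or "wrist"; returns a dict with "image" (384x512x3 uint8, red, green, blue), "range_z" (384x512 float32, m along the optical axis (not along the pixel's ray), 0 where there is no reading), "fx", "fy", "cx", "cy" (pixels), "view" (4x4, takes a point from world to camera coordinates); the wrist camera has in their place "tool_from_camera" (4x4, takes a point from camera to tool coordinates, whose origin is the TCP and whose axes are the flange's). Camera axes: x right, y down, z forward; pixel columns grow to the right and rows downward; lengths in m; the calibration is good to about 2 mm. A picture is of the moment at which its call begins: read the wrist's pose just before it.
- env.hand_in(): hands the job in; it is judged then, once.
Trained networks look in the newest picture that a camera, given by its name, has taken for a name from the list of things; names that differ only in an ending like _2 or _b are one class to them, and where a whole thing is asked for, a point or a joint stands for the part that bears it (a point fixed in the world has none). Each returns a list of dicts, best first, with "p" (0 to 1); they miss things now and then, are a little off and sometimes report something else, mostly with a low value. They report only what shows in the picture. A call takes as long as a camera call.
- models.recognise(camera, thing): "rect" ([left, top, width, height] as shares, 0 to 1, of the picture: columns of its width, rows of its height, round what is visible of it).
- models.trace(camera, thing): "mask" (384x512 bool, what is visible of it) and "rect" ([left, top, width, height] as shares, 0 to 1, of the picture: columns of its width, rows of its height, round what is visible of it).
- models.landmark_of(camera, thing): "at" ([column, row] as shares, 0 to 1, of the picture: columns of its width, rows of its height: a listed point, or the origin of a listed thing).
The state is a dict: "t": time; "joints": joint angles; "qd": joint speeds; "tau": joint torques, N m; "tool_pos": TCP position; "eef_rot": TCP orientation; "contact_force": force on the tool from outside, world axes, zero at the start; "ft_torque": the same for the moment, N m; "grip_width": finger opening in m; "grip_force": force on a finger pad.
Only numpy, scipy, OpenCV 4.12 (cv2) and the standard library are available. Lean on these libraries where they do the work, as an engineer would, in place of code of your own. Each camera call takes 0.05 s, during which the arm holds its last target. There are 200 camera calls.

## Working session

There is one attempt and no reset: what is moved stays moved. The work goes in short steps, Python scripts to look and compute and a tool call to move; the robot and the scene stay as the last step left them, time stands still between calls to the robot, and variables do not carry over. Pictures are saved under pics/ and viewed, at most 12 in all, crops included, and the job is handed in when it is done.

Besides the shell and the picture viewer there is one more tool, called after "Call:" as name(argument=value, ...) on one line, values as JSON. move_arm: Moves the arm, as the interface text tells. Its arguments: {"type":"object","properties":{"steps":{"type":"array"},"fingers":{"type":"number"},"force":{"type":"number"}},"required":["steps"]}

```bash
mkdir -p pics; cat > h.py <<'E'
import numpy as np, cv2
from scipy.spatial.transform import Rotation as R
from bench import state, eyes, env, models
def snap(n):
    s=state(); d=eyes.snapshot(n)
    if n=='wrist':
        T=np.eye(4); T[:3,:3]=R.from_rotvec(s['eef_rot']).as_matrix(); T[:3,3]=s['tool_pos']
        d['c2w']=T@d['tool_from_camera']
    else: d['c2w']=np.linalg.inv(d['view'])
    return d
def ray(d,u,v):
    r=d['c2w'][:3,:3]@np.array([(u-d['cx'])/d['fx'],(v-d['cy'])/d['fy'],1]); return d['c2w'][:3,3],r
def at_z(d,u,v,z):
    o,r=ray(d,u,v); return o+r*(z-o[2])/r[2]
def proj(d,p):
    c=np.linalg.inv(d['c2w'])@np.append(p,1); return d['fx']*c[0]/c[2]+d['cx'],d['fy']*c[1]/c[2]+d['cy']
def depth(d,u,v):
    o,r=ray(d,u,v); z=d['range_z'][int(v),int(u)]; return o+r*z
def cloud(d):
    v,u=np.mgrid[:384,:512]; z=d['range_z']; P=np.stack([(u-d['cx'])/d['fx']*z,(v-d['cy'])/d['fy']*z,z],-1)
    return P@d['c2w'][:3,:3].T+d['c2w'][:3,3]
def save(d,n): cv2.imwrite('pics/'+n+'.png',d['image'][:,:,::-1])
E
python3 - <<'E'
from h import *
np.set_printoptions(precision=4,suppress=True)
s=state();print(s)
ims=[]
for n in ['scene','side']:
    d=snap(n); ims.append(d['image'])
    print(n,d['c2w'][:3,3], d['c2w'][:3,2])
    for t in ['drawer','eye','eye_leg_a','eye_leg_b','tag','tag_seat','tag_gate','tray_grip','banjo','cap','spigot','thumbnut','nipple','elbow']:
        l=models.landmark_of(n,t)
        for k in l[:2]:
            u,v=k['at'][0]*512,k['at'][1]*384
            print(t,round(k['p'],2),int(u),int(v),depth(d,min(u,511),min(v,383)),at_z(d,u,v,.03))
cv2.imwrite('pics/a.png',cv2.resize(np.vstack(ims),(800*512//800,768))[:,:,::-1]) if 0 else None
for n,i in zip(['scene','side'],ims): cv2.imwrite(f'pics/{n}0.png',cv2.resize(i,(800,600))[:,:,::-1])
E
```

```text
{'t': 0.0, 'joints': array([-1.3325,  0.5921,  0.0483,  1.6098, -0.0333,  0.9427, -0.0337]), 'qd': array([-0.    ,  0.0002, -0.002 , -0.0011,  0.0008,  0.0009, -0.0014]), 'tau': array([  0.0001, -54.8678,   1.5462, -19.8137,   0.0093,   0.0086,
        -0.    ]), 'tool_pos': array([0.2359, 0.6847, 0.2471]), 'eef_rot': array([-0.5185, -3.0982,  0.0035]), 'contact_force': array([1.176 , 0.1507, 0.5964]), 'ft_torque': array([-0.0083,  0.0136,  0.0369]), 'grip_force': 0.0, 'grip_width': 0.08554200784550615}
scene [ 1.1649 -0.1316  0.6436] [-0.7148  0.0987 -0.6924]
drawer 0.6 283 218 [ 0.6142 -0.0072  0.0274] [ 0.6166 -0.0077  0.03  ]
eye 0.42 158 225 [ 0.6103 -0.2192  0.044 ] [ 0.5973 -0.2213  0.03  ]
eye_leg_a 0.69 155 209 [ 0.5971 -0.2189  0.0688] [ 0.5588 -0.2248  0.03  ]
eye_leg_a 0.65 159 223 [ 0.6103 -0.2165  0.0469] [ 0.5947 -0.2189  0.03  ]
eye_leg_b 0.69 155 209 [ 0.5971 -0.2189  0.0688] [ 0.5588 -0.2248  0.03  ]
eye_leg_b 0.65 159 223 [ 0.6103 -0.2165  0.0469] [ 0.5947 -0.2189  0.03  ]
tag 0.84 268 190 [ 0.5604 -0.0229  0.0448] [ 0.5455 -0.0203  0.03  ]
tag 0.39 268 200 [ 0.574
[... 1175 characters left out ...]

tag_gate 0.6 252 215 [ 0.5916 -0.0328  0.0354] [ 0.5948 -0.0278  0.03  ]
tag_gate 0.33 307 190 [ 0.7059 -0.0387  0.0445] [ 0.7181 -0.0254  0.03  ]
tray_grip 0.63 192 119 [0.5862 0.1735 0.1218] [0.651  0.3238 0.03  ]
banjo 0.53 279 167 [0.7067 0.0499 0.0416] [0.7165 0.0627 0.03  ]
cap 0.98 373 260 [ 0.6889 -0.2198  0.0431] [ 0.6995 -0.2129  0.03  ]
spigot 0.6 161 219 [0.45   0.0201 0.0514] [0.4566 0.0428 0.03  ]
thumbnut 0.67 187 274 [ 0.4389 -0.0991  0.0433] [ 0.4426 -0.0886  0.03  ]
thumbnut 0.36 195 119 [0.5937 0.1774 0.1194] [0.6583 0.3238 0.03  ]
nipple 0.54 340 222 [ 0.6977 -0.1343  0.0461] [ 0.7111 -0.1227  0.03  ]
elbow 0.71 306 193 [ 0.7019 -0.0393  0.0408] [ 0.7109 -0.0295  0.03  ]
```

View pics/scene0.png

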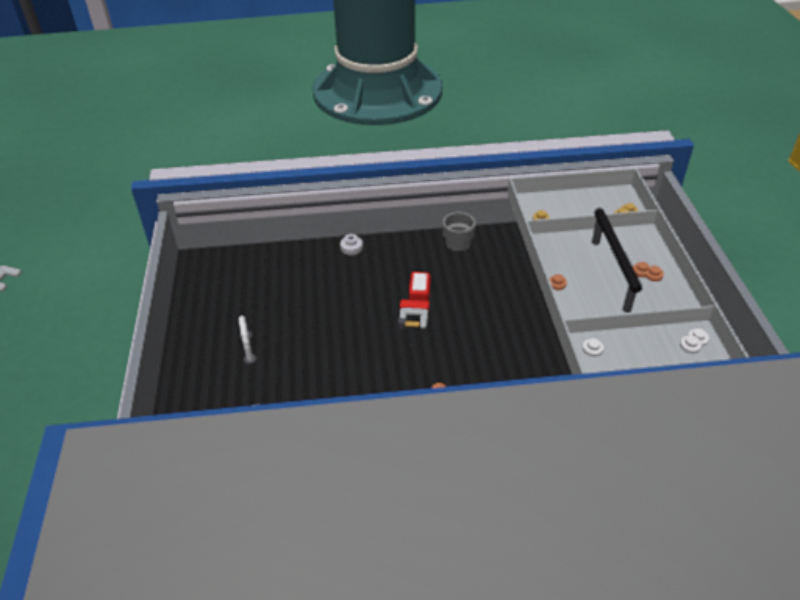

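View pics/side0.png

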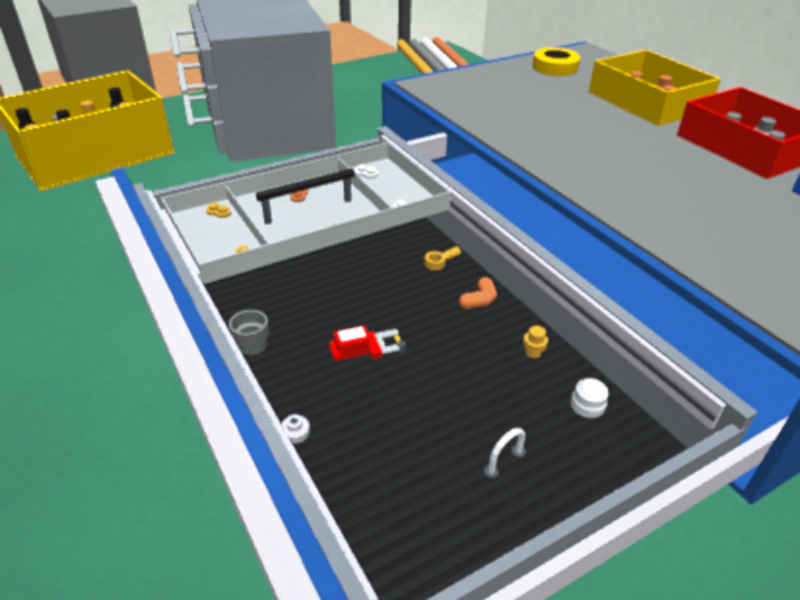

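The tag (scene view ~415,298; side ~365,343) points roughly +x towards the rear. The eye (side ~505,450) stands near (0.595,-0.22) with its hoop roughly along x. The tray is at the +y end and the bystanders are clear of the path. I'm moving above the tag.

Call:
move_arm(steps=[20,-50,0,0,0,2,45,-105,0,0,0,4,70,-160,0,0,0,6,95,-215,0,0,0,8,120,-270,0,0,0,10,145,-325,0,0,0,12,165,-380,0,0,0,14,190,-435,0,0,0,15], fingers=1, force=30)

```text
t: 2.5
tool_pos: [0.4267, 0.2488, 0.2487]
eef_rot: [0.108, 3.139, 0.001]
contact_force: [-0.6, 1.1, 0.7]
grip_width: 0.0855
grip_force: 0.0
```

Call:
move_arm(steps=[20,-50,0,0,0,0,45,-105,0,0,0,0,65,-160,0,0,0,0,90,-210,0,0,0,0,105,-250,0,0,0,0,110,-275,0,0,0,0,110,-275,0,0,0,0])

```text
t: 3.38
tool_pos: [0.5365, -0.0272, 0.2485]
eef_rot: [0.118, 3.139, -0.002]
contact_force: [-0.1, -0.0, 0.7]
grip_width: 0.0854
grip_force: 0.0
```

```bash
cat > m.py <<'E'
from h import *
np.set_printoptions(precision=4,suppress=True)
def mpoints(d,cam,names,zs):
    for t,z in zip(names,zs):
        for k in models.landmark_of(cam,t)[:2]:
            u,v=k['at'][0]*512,k['at'][1]*384
            print(t,round(k['p'],2),int(u),int(v),at_z(d,u,v,z))
E
python3 - <<'E'
from m import *
s=state();print(s['t'],s['tool_pos'],s['eef_rot'],s['contact_force'],s['joints'])
d=snap('wrist');print(d['c2w'][:3,3],d['c2w'][:3,2])
mpoints(d,'wrist',['tag','tag_seat','tag_gate','eye_leg_a'],[.03,.036,.036,.038])
m=models.trace('wrist','tag')
C=cloud(d)
for k in m[:1]:
    M=k['mask']; print(k['p'],M.sum())
    hsv=cv2.cvtColor(d['image'],cv2.COLOR_RGB2HSV)
    for lo,hi in [(.050,.060),(.037,.044)]:
        S=M&(C[...,2]>lo)&(C[...,2]<hi); P=C[S][:,:2].astype(np.float32)
        if len(P)>10: print(lo,len(P),C[S].mean(0),cv2.minAreaRect(P*1000))
np.save('d.npy',C)
cv2.imwrite('pics/w1.png',cv2.resize(d['image'],(800,600))[:,:,::-1])
E
```

```text
3.375 [ 0.5365 -0.0272  0.2485] [ 0.1178  3.1387 -0.0016] [-0.1145 -0.0022  0.6573] [-0.1258  0.3575  0.1182  2.0363 -0.059   0.7504  1.5239]
[ 0.4645 -0.0223  0.3736] [ 0.285  -0.023  -0.9583]
tag 0.6 263 172 [ 0.5447 -0.0253  0.03  ]
tag_seat 0.8 260 199 [ 0.5775 -0.0319  0.036 ]
tag_seat 0.33 199 91 [ 0.4452 -0.0901  0.036 ]
tag_gate 0.68 261 208 [ 0.5901 -0.0318  0.036 ]
tag_gate 0.52 111 216 [ 0.5868 -0.2225  0.036 ]
eye_leg_a 0.96 105 206 [ 0.5714 -0.2253  0.038 ]
eye_leg_a 0.74 115 234 [ 0.6107 -0.2217  0.038 ]
0.81 1143
0.05 559 [ 0.542  -0.0232  0.0537] ((542.760986328125, -23.06684684753418), (21.90462875366211, 35.8736686706543), 76.19673156738281)
0.037 512 [ 0.5651 -0.0338  0.0395] ((556.2926635742188, -30.972728729248047), (31.743391036987305, 75.40103912353516), 76.23001861572266)
```

View pics/w1.png

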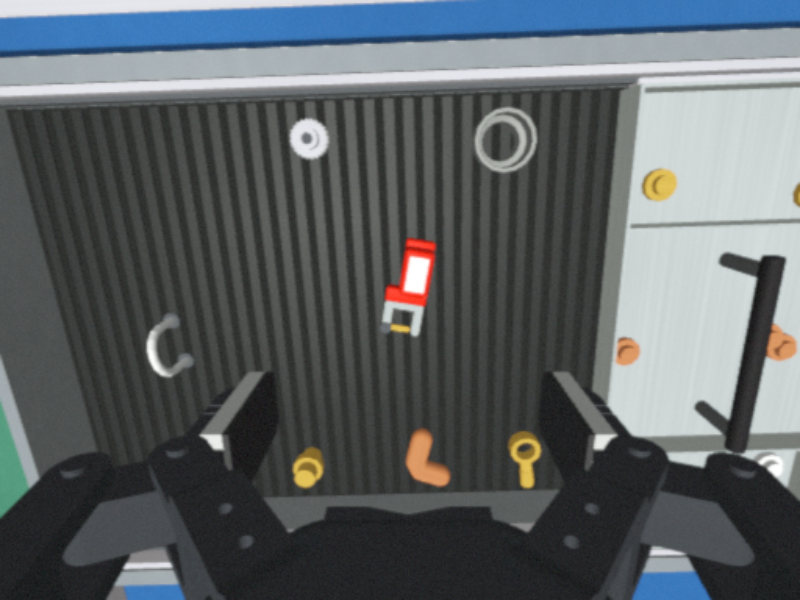

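The wrist view shows the tag (pixel ~410,285) with yaw about -14° and its rib centre at (0.5428,-0.0231). The eye legs (~172,321 and ~185,360) lie along x, and nothing stands near the fingers. Next I grip the tag.

Call:
move_arm(steps=[3,2,-50,0,0,-5,6,4,-100,0,0,-9.5,6,4,-145,0,0,-9.5,6,4,-180,0,0,-9.5,6,4,-198,0,0,-9.5,6,4,-198,0,0,-9.5])

```text
t: 4.42
tool_pos: [0.5417, -0.02, 0.0496]
eef_rot: [-0.368, -3.118, -0.0]
contact_force: [-0.8, 0.2, 0.8]
grip_width: 0.0855
grip_force: 0.0
```

Call:
move_arm(steps=[0,0,0,0,0,0,0,0,0,0,0,0,0,0,0,0,0,0,0,0,0,0,0,0,0,0,0,0,0,0,0,0,0,0,0,0], fingers=0, force=50)

```text
t: 5.18
tool_pos: [0.5427, -0.0206, 0.0512]
eef_rot: [0.37, 3.118, 0.0]
contact_force: [-0.2, -0.2, 7.0]
grip_width: 0.0209
grip_force: 50.5
```

Call:
move_arm(steps=[0,0,15,0,0,0,0,0,40,0,0,0,-7,-30,70,0,0,5,-14,-70,70,0,0,10,-20,-100,70,0,0,14,-20,-100,70,0,0,14])

```text
t: 5.92
tool_pos: [0.521, -0.124, 0.121]
eef_rot: [0.004, -3.141, 0.003]
contact_force: [-0.5, 0.2, -1.5]
grip_width: 0.021
grip_force: 49.5
```

```bash
python3 - <<'E'
from m import *
s=state();print(s['t'],s['tool_pos'],s['eef_rot'],s['contact_force'],s['grip_width'])
for c in ['wrist','side','scene']:
    d=snap(c);print(c)
    zt=s['tool_pos'][2]-.0203
    mpoints(d,c,['tag','tag_seat','tag_gate','eye','eye_leg_a'],[zt,zt+.006,zt+.006,.03,.038])
    C=cloud(d)
    m=models.trace(c,'eye')
    for k in m[:1]:
        M=k['mask']&(C[...,2]>.033)&(C[...,2]<.076); P=C[M]; print(k['p'],len(P))
        if len(P)>10:
            print(cv2.minAreaRect(P[:,:2].astype(np.float32)*1000)); 
            for lo,hi in [(.033,.05),(.05,.064),(.064,.076)]:
                Q=P[(P[:,2]>lo)&(P[:,2]<hi)]; a=Q[Q[:,0]<.593];b=Q[Q[:,0]>=.593]; print(lo,len(a),np.median(a,0) if len(a) else '',len(b),np.median(b,0) if len(b) else '')
    cv2.imwrite(f'pics/{c}2.png',cv2.resize(d['image'],(800,600))[:,:,::-1])
E
```

```text
5.925 [ 0.521 -0.124  0.121] [ 0.004  -3.1414  0.0026] [-0.5426  0.1638 -1.4992] 0.02096309675452684
wrist
tag 0.65 260 242 [ 0.5229 -0.1249  0.1007]
tag_seat 0.65 263 303 [ 0.5587 -0.1231  0.1067]
tag_gate 0.92 263 318 [ 0.5692 -0.1232  0.1067]
tag_gate 0.49 491 110 [ 0.4513 -0.0166  0.1067]
eye 0.88 146 273 [ 0.5889 -0.2234  0.03  ]
eye 0.52 383 257 [ 0.5724 -0.0208  0.03  ]
0.56 270
((572.9054565429688, -223.9574432373047), (8.871700286865234, 6.081122398376465), 7.481411457061768)
0.033 103 [ 0.5696 -0.2228  0.0417] 0 
0.05 140 [ 0.5718 -0.2232  0.0579] 0 
0.064 27 [ 0.5755 -0.2241  0.0647] 0 
side
tag 0.71 378 258 [ 0.6499 -0.2516  0.1007]
tag 0.64 249 233 [ 0.5286 -0.1228  0.1007]
tag_seat 0.58 265 222 [ 0.5574 -0.1203  0.1067]
tag_seat 0.26 312 295 [ 0.5355 -0.2557  0.1067]
tag_gate 0.88 276 218 [ 0.5757 -0.1225  0.1067]
tag_gate 0.17 241 223 [ 0.5259 -0.105   0.1067]
eye 0.61 323 294 [ 0.5911 -0.2223  0.03  ]
eye_leg_a 0.76 312 296 [ 0.5716 -0.2212  0.038 ]
eye_leg_a 0.71 330 283 [ 0.608  -0.2175  0.038 ]
0.58 199
((588.700439453125, -223.3690185546875), (40.77293014526367, 6.3615264892578125), 6.868518829345703)
0.033 29 [ 0.5702 -0.2265  0.0412] 28 [ 0.6059 -0.2223  0.0403]
0.05 42 [ 0.5728 -0.2258  0.0583] 21 [ 0.606  -0.2231  0.0561]
0.064 57 [ 0.5837 -0.225   0.0685] 22 [ 0.5973 -0.2233  0.068 ]
scene
tag_seat 0.67 215 170 [ 0.5596 -0.114   0.1067]
tag_gate 0.79 212 176 [ 0.574  -0.1195  0.1067]
eye 0.46 160 224 [ 0.5953 -0.2168  0.03  ]
eye_leg_a 0.72 157 208 [ 0.5658 -0.2205  0.038 ]
eye_leg_a 0.7 159 220 [ 0.5949 -0.217   0.038 ]
0.6 99
((590.9662475585938, -221.2105255126953), (40.001014709472656, 8.11509895324707), 10.96511173248291)
0.033 2 [ 0.5711 -0.2211  0.0419] 27 [ 0.6085 -0.2189  0.0431]
0.05 0  30 [ 0.6062 -0.2197  0.0586]
0.064 20 [ 0.5885 -0.2217  0.069 ] 20 [ 0.5986 -0.2203  0.0669]
```

View pics/wrist2.png

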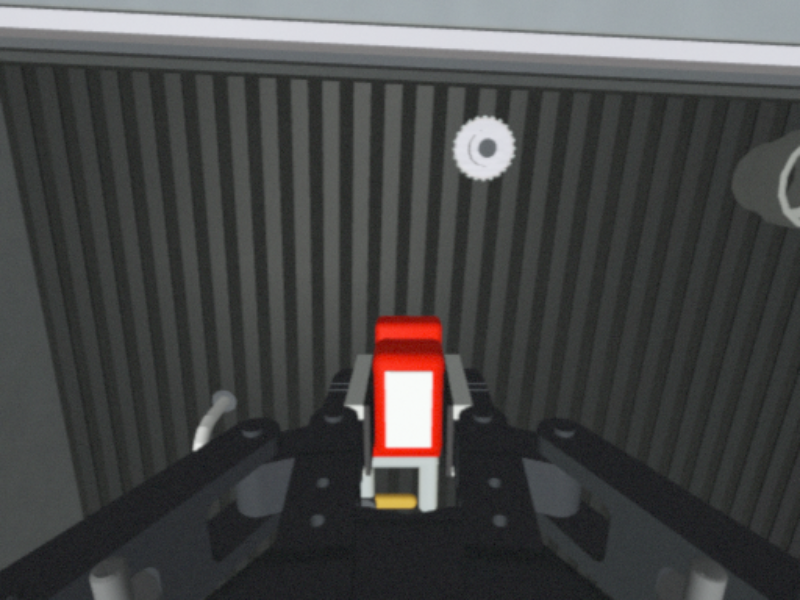

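View pics/side2.png

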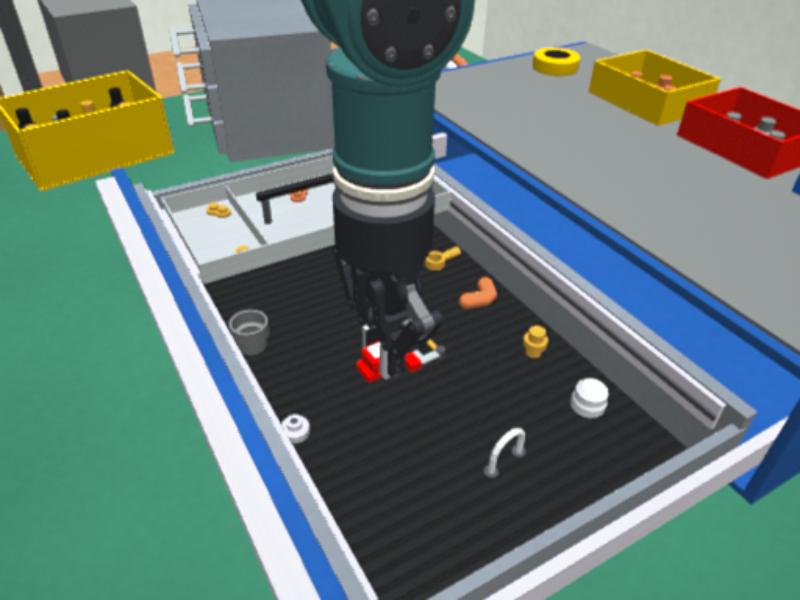

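The tag is held squarely: its hook is visible at ~400,485 in the wrist view, with the nose limb on the +y side. Leg a comes out at about (0.572,-0.2246). I'm going to a standoff in front of it, just above the mat.

Call:
move_arm(steps=[-15,-10,-10,0,0,0,-24,-50,-30,0,0,0,-24,-90,-50,0,0,0,-24,-101,-62,0,0,0,-24,-101,-68,0,0,0,-24,-101,-68,0,0,0,-24,-101,-68,0,0,0])

```text
t: 7.85
tool_pos: [0.4987, -0.2198, 0.0527]
eef_rot: [-0.018, 3.141, 0.001]
contact_force: [-0.0, 0.1, -0.9]
grip_width: 0.0213
grip_force: 49.5
```

```bash
python3 - <<'E'
from m import *
s=state();print(s['t'],s['tool_pos'],s['eef_rot'],s['contact_force'],s['grip_width'])
d=snap('wrist')
zt=s['tool_pos'][2]-.0205
mpoints(d,'wrist',['tag','tag_seat','tag_gate','eye_leg_a'],[zt,zt+.006,zt+.006,.038])
T=d['c2w']; 
for n,p in [('leg',(.572,-.2246,.038)),('seat',s['tool_pos']+[.0376,.001,-.0145])]: print(n,proj(d,np.array(p)))
im=cv2.resize(d['image'][200:384,150:370],None,fx=3.6,fy=3.2,interpolation=cv2.INTER_CUBIC)
cv2.imwrite('pics/w3.png',im[:,:,::-1])
E
```

```text
7.85 [ 0.4987 -0.2198  0.0527] [-0.0175  3.1411  0.0014] [-0.0396  0.084  -0.9412] 0.021253186527919674
tag 0.8 261 239 [ 0.4991 -0.22    0.0322]
tag_gate 0.82 263 322 [ 0.5504 -0.2186  0.0382]
leg (np.float64(252.89122453465944), np.float64(351.51999349555194))
seat (np.float64(263.1722331207367), np.float64(302.7157927999237))
```

View pics/w3.png

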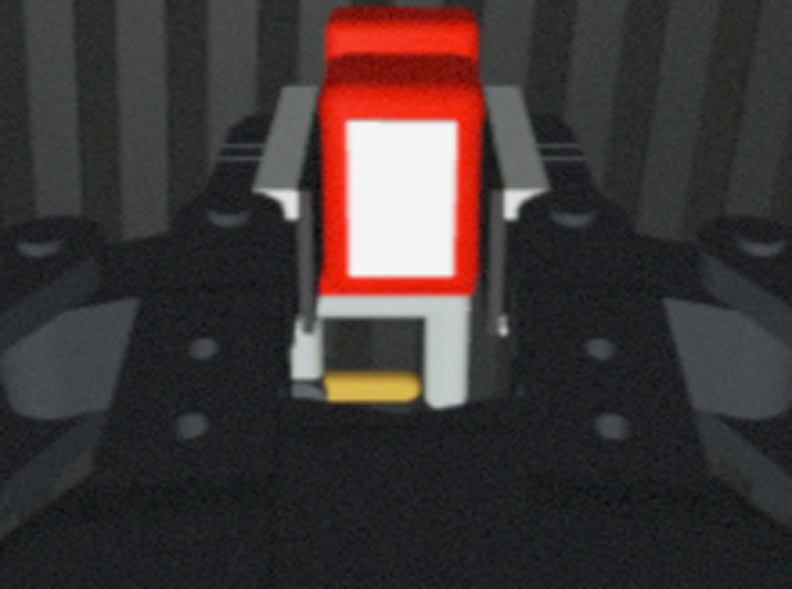

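Call:
move_arm(steps=[0,-5,0,0,0,0,0,-5,0,0,0,0,6,-5,0,0,0,0,11,-5,0,0,0,0,14,-5,0,0,0,0,14,-5,0,0,0,0,14,-5,0,0,0,0])

```text
t: 8.98
tool_pos: [0.5119, -0.2265, 0.0522]
eef_rot: [0.014, -3.141, -0.0]
contact_force: [-0.2, 0.1, -1.0]
grip_width: 0.0212
grip_force: 49.5
```

```bash
python3 - <<'E'
from m import *
s=state();print(s['t'],s['tool_pos'],s['eef_rot'],s['contact_force'],s['grip_width'])
d=snap('side')
for n,p in [('leg',(.572,-.2246,.038)),('seat',s['tool_pos']+[.0376,.001,-.0145]),('nose',s['tool_pos']+[.0551,.0075,-.0145])]: print(n,proj(d,np.array(p)))
im=cv2.resize(d['image'][230:330,250:380],None,fx=6,fy=6,interpolation=cv2.INTER_CUBIC)
cv2.imwrite('pics/s4.png',im[:,:,::-1])
E
```

```text
8.975 [ 0.5119 -0.2265  0.0522] [ 0.0135 -3.1412 -0.0002] [-0.2121  0.1026 -0.9606] 0.02115105830697576
leg (np.float64(314.3225326609683), np.float64(298.2981353094123))
seat (np.float64(301.85168063932406), np.float64(306.0726803915642))
nose (np.float64(308.98070125692476), np.float64(297.1109553655872))
```

View pics/s4.png

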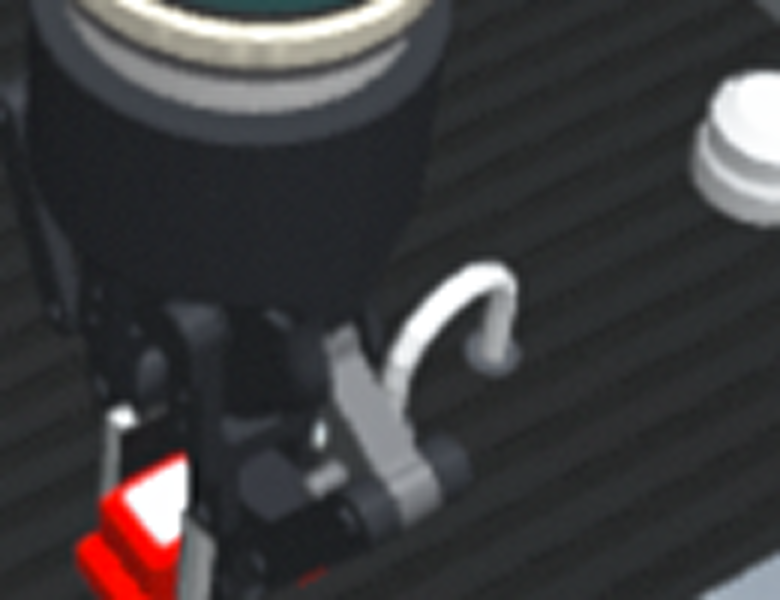

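The finger hides the hook in the side view (leg at ~400,400), so I'm going on by measured pose and force.

Call:
move_arm(steps=[0,1.5,0,0,0,0,2,1.5,0,0,0,0,4,1.5,0,0,0,0,6,1.5,0,0,0,0,6,1.5,0,0,0,0])

```text
t: 9.65
tool_pos: [0.5165, -0.225, 0.0519]
eef_rot: [0.013, -3.138, -0.001]
contact_force: [-3.3, -0.6, -2.2]
grip_width: 0.0209
grip_force: 49.6
```

Call:
move_arm(steps=[2,-1,0,0,0,0,3,-1.5,0,0,0,0,3,-2,0,0,0,0,3,-2,0,0,0,0])

```text
t: 10.15
tool_pos: [0.5193, -0.2258, 0.0518]
eef_rot: [0.015, -3.138, -0.003]
contact_force: [-4.6, 2.0, -0.3]
grip_width: 0.0208
grip_force: 49.6
```

```bash
python3 - <<'E'
from m import *
s=state();print(s['t'],s['tool_pos'],s['eef_rot'],s['contact_force'],s['ft_torque'])
d=snap('wrist')
im=cv2.resize(d['image'][270:340,220:310],None,fx=8,fy=8,interpolation=cv2.INTER_CUBIC)
cv2.imwrite('pics/w5.png',im[:,:,::-1])
E
```

```text
10.15 [ 0.5193 -0.2258  0.0518] [ 0.0152 -3.1375 -0.0032] [-4.6384  2.036  -0.2677] [0.4641 1.0855 0.1303]
```

View pics/w5.png

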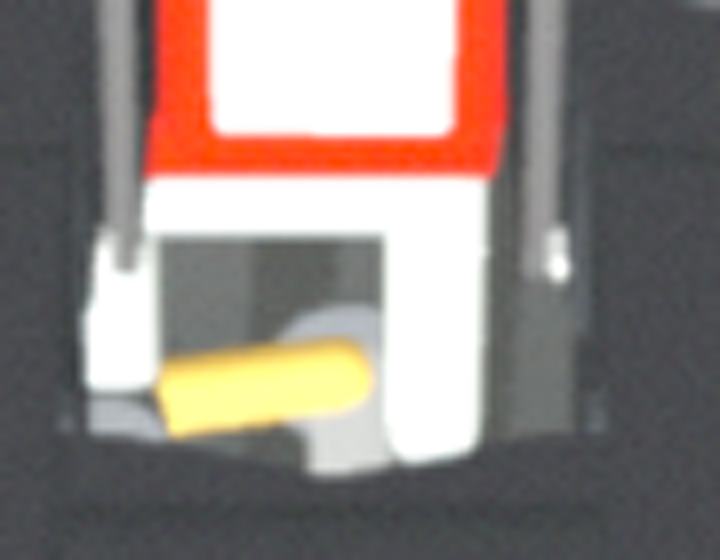

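The wrist crop shows the rod (~340,420) against the nose limb with the gate starting to swing in. I'm pressing on.

Call:
move_arm(steps=[2,0,0,0,0,0,4,0,0,0,0,0,6,0,0,0,0,0,8,0,0,0,0,0,8,0,0,0,0,0])

```text
t: 10.82
tool_pos: [0.5251, -0.2256, 0.0516]
eef_rot: [0.014, -3.133, -0.005]
contact_force: [-7.6, 2.3, 1.1]
grip_width: 0.0206
grip_force: 49.9
```

Call:
move_arm(steps=[2,0,0,0,0,0,4,0,0,0,0,0,6,0,0,0,0,0,6,0,0,0,0,0])

```text
t: 11.32
tool_pos: [0.5299, -0.2258, 0.0516]
eef_rot: [0.013, -3.131, -0.005]
contact_force: [-9.3, 1.5, 3.2]
grip_width: 0.0209
grip_force: 50.2
```

Call:
move_arm(steps=[1.5,0,0,0,0,0,3,0,0,0,0,0,3,0,0,0,0,0])

```text
t: 11.7
tool_pos: [0.535, -0.2257, 0.0517]
eef_rot: [0.014, -3.135, -0.004]
contact_force: [-6.4, 2.1, -1.1]
grip_width: 0.0211
grip_force: 49.5
```

```bash
python3 - <<'E'
from m import *
s=state();print(s['t'],s['tool_pos'],s['contact_force'])
d=snap('wrist')
im=cv2.resize(d['image'][270:340,220:310],None,fx=8,fy=8,interpolation=cv2.INTER_CUBIC)
cv2.imwrite('pics/w6.png',im[:,:,::-1])
E
```

```text
11.7 [ 0.535  -0.2257  0.0517] [-6.4266  2.1373 -1.0596]
```

View pics/w6.png

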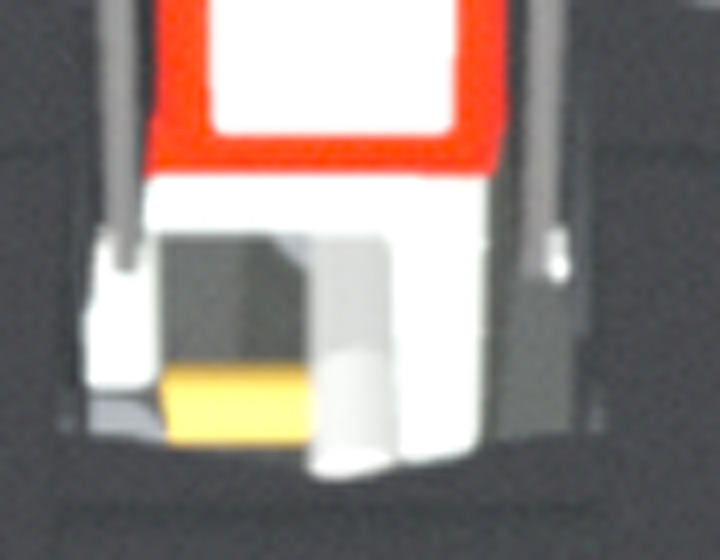

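The gate is horizontal again with the rod behind it at the back of the U, so it is shut. I'm relaxing the push, letting go and lifting.

Call:
move_arm(steps=[-2,1,0,0,0,0,-4,2,-0.5,0,0,0,-4,2,-0.5,0,0,0])

```text
t: 12.12
tool_pos: [0.5346, -0.2251, 0.0519]
eef_rot: [-0.013, 3.141, -0.0]
contact_force: [-1.5, 0.6, -2.5]
grip_width: 0.0209
grip_force: 49.4
```

Call:
move_arm(steps=[0,0,0,0,0,0,0,0,0,0,0,0,0,0,0,0,0,0,0,0,0,0,0,0], fingers=0.5)

```text
t: 12.62
tool_pos: [0.5347, -0.2252, 0.052]
eef_rot: [-0.013, 3.14, -0.001]
contact_force: [0.6, -0.5, -0.7]
grip_width: 0.0427
grip_force: 0.0
```

Call:
move_arm(steps=[0,0,15,0,0,0,0,0,45,0,0,0,0,0,90,0,0,0,0,0,140,0,0,0,0,30,170,0,0,0,0,60,170,0,0,0,0,60,170,0,0,0])

```text
t: 13.5
tool_pos: [0.5345, -0.1621, 0.2233]
eef_rot: [-0.021, 3.14, 0.002]
contact_force: [-0.7, -0.3, -0.7]
grip_width: 0.0427
grip_force: 0.0
```

```bash
python3 - <<'E'
from m import *
s=state();print(s['t'],s['tool_pos'],s['eef_rot'],s['contact_force'],s['joints'])
d=snap('wrist'); C=cloud(d)
mpoints(d,'wrist',['tag','tag_seat','tag_gate','eye_leg_a','tray_grip'],[.03,.036,.036,.038,.12])
for c in ['side','scene']:
    e=snap(c); CE=cloud(e)
    mpoints(e,c,['tray_grip'],[.12])
    for k in models.trace(c,'tray_grip')[:1]:
        M=k['mask']&(CE[...,2]>.112)&(CE[...,2]<.135);P=CE[M]
        if len(P): print(c,k['p'],len(P),P.mean(0),cv2.minAreaRect(P[:,:2].astype(np.float32)*1000))
# bar by height
    M=(CE[...,2]>.115)&(CE[...,2]<.135)&(CE[...,0]>.48)&(CE[...,0]<.72)&(CE[...,1]>.05)&(CE[...,1]<.3);P=CE[M]
    print('bar',len(P),P.mean(0),P.max(0),cv2.minAreaRect(P[:,:2].astype(np.float32)*1000))
x=np.hstack([d['image'][120:384,60:420],cv2.resize(e['image'],None,fx=1,fy=1)[120:384,100:440]])
cv2.imwrite('pics/w7.png',x[:,:,::-1])
E
```

```text
13.5 [ 0.5345 -0.1621  0.2233] [-0.021   3.1396  0.0017] [-0.7241 -0.2783 -0.6786] [ 0.2103  0.4147  0.005   2.0107 -0.0053  0.7146  1.8031]
tag 0.77 204 172 [ 0.5374 -0.2277  0.03  ]
tag_seat 0.67 205 203 [ 0.5735 -0.2265  0.036 ]
eye_leg_a 0.59 207 200 [ 0.569  -0.2242  0.038 ]
eye_leg_a 0.48 212 230 [ 0.6067 -0.2194  0.038 ]
tray_grip 0.65 196 119 [0.5938 0.1748 0.12  ]
side 0.86 425 [0.5931 0.1772 0.1214] ((596.282958984375, 178.60855102539062), (11.84683895111084, 130.1781768798828), 87.53150939941406)
bar 403 [0.5934 0.1772 0.1218] [0.6613 0.1866 0.1268] ((596.282958984375, 178.60855102539062), (11.84683895111084, 130.1781768798828), 87.53150939941406)
tray_grip 0.88 397 157 [0.5938 0.1882 0.12  ]
scene 0.77 452 [0.6021 0.1798 0.1233] ((595.9775390625, 181.34420776367188), (12.631322860717773, 128.82679748535156), 88.11238098144531)
bar 447 [0.602  0.1798 0.1234] [0.6605 0.1894 0.1282] ((595.9775390625, 181.34420776367188), (12.631322860717773, 128.82679748535156), 88.11238098144531)
```

View pics/w7.png

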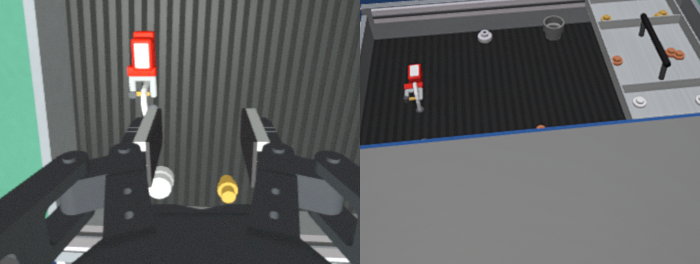

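The tag hangs on leg a, flat on the mat (left half, ~145,65). The tray's bar is at (0.596,0.180,0.120) with yaw about -2.3°. I'm going to grip it.

Call:
move_arm(steps=[8,45,0,0,0,-1,18,100,0,0,0,-2,28,155,0,0,0,-3,38,210,0,0,0,-3,48,265,0,0,0,-3,57,315,-10,0,0,-3,61,341,-23,0,0,-3,61,341,-23,0,0,-3], fingers=0.8)

```text
t: 15.1
tool_pos: [0.5943, 0.1792, 0.1977]
eef_rot: [-0.061, -3.139, -0.001]
contact_force: [0.7, -0.0, -0.9]
grip_width: 0.068
grip_force: 0.0
```

Call:
move_arm(steps=[0,0,-30,0,0,0,0,0,-55,0,0,0,0,0,-72,0,0,0,0,0,-80,0,0,0,0,0,-80,0,0,0])

```text
t: 15.72
tool_pos: [0.5952, 0.1754, 0.1187]
eef_rot: [-0.07, -3.141, 0.0]
contact_force: [-0.3, 0.5, -0.4]
grip_width: 0.0685
grip_force: 0.0
```

Call:
move_arm(steps=[0,0,0,0,0,0,0,0,0,0,0,0,0,0,0,0,0,0,0,0,0,0,0,0,0,0,0,0,0,0,0,0,0,0,0,0], fingers=0, force=25)

```text
t: 16.48
tool_pos: [0.5956, 0.1765, 0.1195]
eef_rot: [0.068, 3.14, 0.001]
contact_force: [-0.5, -0.0, 5.1]
grip_width: 0.0107
grip_force: 24.5
```

Call:
move_arm(steps=[0,-8,0,0,0,0,-1,-25,0,0,0,0,-2,-48,0,0,0,0,-3,-72,0,0,0,0,-4,-96,0,0,0,0,-5,-120,0,0,0,0,-6,-144,0,0,0,0,-7,-168,0,0,0,0])

```text
t: 17.48
tool_pos: [0.5885, 0.0079, 0.1195]
eef_rot: [0.068, 3.14, 0.001]
contact_force: [-0.6, 1.1, 5.0]
grip_width: 0.0111
grip_force: 24.7
```

Call:
move_arm(steps=[-1,-24,0,0,0,0,-2,-48,0,0,0,0,-3,-72,0,0,0,0,-4,-96,0,0,0,0,-5,-120,0,0,0,0,-6,-144,0,0,0,0,-6.5,-160,0,0,0,0,-7,-170,0,0,0,0])

```text
t: 18.48
tool_pos: [0.5814, -0.1635, 0.1195]
eef_rot: [0.071, 3.14, -0.001]
contact_force: [-0.5, 1.0, 5.8]
grip_width: 0.0113
grip_force: 24.8
```

```bash
python3 - <<'E'
from m import *
s=state();print(s['t'],s['tool_pos'],s['eef_rot'],s['contact_force'],s['grip_width'])
d=snap('side')
save(d,'s8'); C=cloud(d)
# side wall at -y end: inner face ; tray -y edge
for x0 in (.55,.6,.65):
    M=(abs(C[...,0]-x0)<.01)&(C[...,1]<-.2)&(C[...,1]>-.4); P=C[M]; 
    for lo,hi in [(.075,.095),(.098,.112)]:
        Q=P[(P[:,2]>lo)&(P[:,2]<hi)]; print(x0,lo,len(Q),np.percentile(Q[:,1],[2,50,98]) if len(Q) else '')
E
```

```text
18.475 [ 0.5814 -0.1635  0.1195] [ 0.0707  3.1398 -0.001 ] [-0.4829  1.017   5.7722] 0.011321576683319472
0.55 0.075 534 [-0.3259 -0.2426 -0.2014]
0.55 0.098 68 [-0.2439 -0.2429 -0.2413]
0.6 0.075 449 [-0.328  -0.245  -0.2012]
0.6 0.098 61 [-0.2462 -0.245  -0.2432]
0.65 0.075 564 [-0.3301 -0.2272 -0.2013]
0.65 0.098 118 [-0.2479 -0.2404 -0.2024]
```

View pics/s8.png

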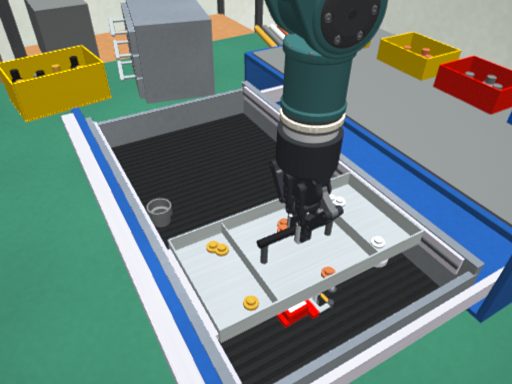

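The tray glides over the tag and eye (tag at ~300,310), with about 70 mm left to the end wall. I'm slowing down.

Call:
move_arm(steps=[-0.5,-12,0,0,0,0,-1,-24,0,0,0,0,-1.5,-34,0,0,0,0,-2,-42,0,0,0,0,-2,-48,0,0,0,0,-2,-53,0,0,0,0,-2.5,-56,0,0,0,0,-2.5,-58,0,0,0,0])

```text
t: 19.52
tool_pos: [0.579, -0.2204, 0.1195]
eef_rot: [0.069, 3.14, -0.001]
contact_force: [-0.2, 0.9, 6.5]
grip_width: 0.0107
grip_force: 24.8
```

Call:
move_arm(steps=[0,-2,0,0,0,0,0,-4,0,0,0,0,0,-6,0,0,0,0,0,-8,0,0,0,0])

```text
t: 20.02
tool_pos: [0.5787, -0.2282, 0.1195]
eef_rot: [0.069, 3.141, -0.0]
contact_force: [-0.3, 1.0, 6.7]
grip_width: 0.011
grip_force: 24.9
```

Call:
move_arm(steps=[0,-2,0,0,0,0,0,-4,0,0,0,0,0,-6,0,0,0,0,0,-8,0,0,0,0])

```text
t: 20.52
tool_pos: [0.5786, -0.23, 0.1195]
eef_rot: [-0.065, -3.139, -0.011]
contact_force: [-2.3, 11.3, 11.1]
grip_width: 0.011
grip_force: 25.5
```

The stop is felt at -0.230. I'm easing off, letting go and lifting clear.

Call:
move_arm(steps=[0,2,0,0,0,0,0,4,0,0,0,0,0,5,0,0,0,0,0,5,0,0,0,0])

```text
t: 21.02
tool_pos: [0.5786, -0.2299, 0.1195]
eef_rot: [-0.068, -3.14, -0.002]
contact_force: [-0.8, 2.3, 7.3]
grip_width: 0.011
grip_force: 25.0
```

Call:
move_arm(steps=[0,0,0,0,0,0,0,0,0,0,0,0,0,0,0,0,0,0,0,0,0,0,0,0], fingers=0.6)

```text
t: 21.52
tool_pos: [0.5785, -0.2312, 0.1185]
eef_rot: [-0.069, -3.14, 0.0]
contact_force: [-0.3, -0.1, -0.1]
grip_width: 0.0513
grip_force: 0.0
```

Call:
move_arm(steps=[0,0,10,0,0,0,0,0,35,0,0,0,0,0,80,0,0,0,0,30,120,0,0,0,0,80,130,0,0,0,0,140,130,0,0,0,0,180,130,0,0,0,0,180,130,0,0,0])

```text
t: 22.52
tool_pos: [0.5789, -0.0459, 0.2498]
eef_rot: [0.056, 3.14, 0.004]
contact_force: [0.2, -0.8, 0.4]
grip_width: 0.0515
grip_force: 0.0
```

```bash
python3 - <<'E'
from m import *
s=state();print(s['t'],s['tool_pos'],s['contact_force'],s['grip_width'])
ims=[]
for c in ['side','scene','wrist']:
    d=snap(c); C=cloud(d); ims.append(cv2.resize(d['image'],(400,300)))
    M=(C[...,2]>.115)&(C[...,2]<.135)&(C[...,0]>.48)&(C[...,0]<.70)&(C[...,1]<-.2)&(C[...,1]>-.27);P=C[M]
    if len(P)>20: print(c,'bar',len(P),P.mean(0),cv2.minAreaRect(P[:,:2].astype(np.float32)*1000))
    for x0 in (.53,.6):
        M=(abs(C[...,0]-x0)<.01)&(C[...,1]<-.28)&(C[...,1]>-.4); P=C[M]
        for lo,hi in [(.08,.095),(.099,.112)]:
            Q=P[(P[:,2]>lo)&(P[:,2]<hi)]; print(c,x0,lo,len(Q),np.percentile(Q[:,1],[2,50,98]) if len(Q) else '')
ims.append(np.zeros_like(ims[0]))
x=np.vstack([np.hstack(ims[:2]),np.hstack(ims[2:])])
cv2.imwrite('pics/end.png',x[:,:,::-1])
E
```

```text
22.525 [ 0.5789 -0.0459  0.2498] [ 0.2218 -0.7703  0.4129] 0.051513989367971136
side bar 907 [ 0.5737 -0.2329  0.1234] ((578.8278198242188, -231.32171630859375), (13.012815475463867, 130.0823516845703), 87.7735366821289)
side 0.53 0.08 471 [-0.325  -0.3086 -0.2807]
side 0.53 0.099 69 [-0.3096 -0.3085 -0.3066]
side 0.6 0.08 379 [-0.3279 -0.3116 -0.2806]
side 0.6 0.099 59 [-0.3122 -0.3115 -0.3094]
scene bar 437 [ 0.5855 -0.229   0.124 ] ((577.8945922851562, -229.3685302734375), (12.228597640991211, 131.95533752441406), 87.75293731689453)
scene 0.53 0.08 173 [-0.3224 -0.3    -0.2812]
scene 0.53 0.099 20 [-0.3075 -0.3061 -0.3051]
scene 0.6 0.08 249 [-0.325  -0.2992 -0.2809]
scene 0.6 0.099 24 [-0.3108 -0.3089 -0.308 ]
wrist bar 2102 [ 0.5737 -0.2282  0.1235] ((578.553466796875, -230.285400390625), (12.67309284210205, 129.19497680664062), 87.42266082763672)
wrist 0.53 0.08 709 [-0.308  -0.2985 -0.2808]
wrist 0.53 0.099 0 
wrist 0.6 0.08 638 [-0.311  -0.3014 -0.2809]
wrist 0.6 0.099 154 [-0.312  -0.3101 -0.3087]
```

View pics/end.png

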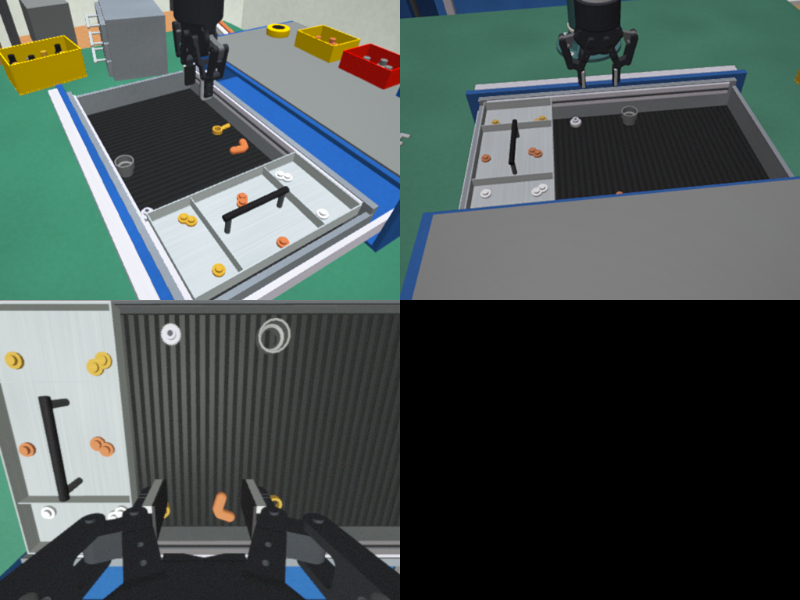

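The tray sits home against its stop along the -y end wall (bar at y ≈ -0.230, where the stop was felt), and the fittings lie where they were. I'm handing in.

```bash
python3 -c "
from bench import env; print(env.hand_in())"
```

```text
the job is handed in; nothing more can be done
None
```

The job is handed in: the tag's hook is snapped onto leg a of the eye with its gate shut, it was lying flat on the mat, and the tray was glided over it to its stop. The wrist sensor read about 10 N while hooking (the eye's limit is 22 N), and no verdict came back.

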